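Lock the guard collar and hold the setting gauge in the guard's window

TASK

Turn the lock collar on top of the shaft guard clockwise by its upright peg until the peg's arm points along the black locked mark, which swings the collar's shutter off the narrow window in the roof. Then take the setting gauge out of its wooden holder by the black handle, pass its blade down through that window and hold it there upright and still, with about half of the blade's length inside and the shoulder well clear of the roof, not wedged hard against the window's sides. Finish while still holding the gauge like that, do not let go or let it rest on the guard; the collar must stay at its mark, and leave everything else on the bench alone.

Things in the scene. Friction and masses are not known exactly. Their poses are not given: they have to be found in the camera images.
- guard: Shaft guard, fixed to the bench: grey sheet-metal box 130 x 190 x 90 mm (x, y, z) on a dark flange 158 x 214 mm, viewing openings in front. Origin at the centre of its underside, z up, y along its long side; the roof's top is 90 mm up. The collar sits 35 mm to +y of the centre, the window 35 mm to -y. Inside, a 16 mm shaft runs along y; its top is 26 mm above the bench, out of the gauge's reach (fully lowered, the blade's tip is 30 mm above the bench).
- window (a point): Centre of the narrow window at the roof's top surface, axes as the guard's. The slot is 10 mm wide (x) and 38 mm long (y), through a 12 mm thick roof, with a lead-in chamfer of 3 mm round the top. The gauge's blade (8 x 36 mm) passes with 2 mm clearance in all; hollow below. The blade may go in either way round.
- collar_axis (a point): Point on the collar's turning axis (vertical) at the roof's top surface, axes as the guard's. The locked mark is a black line 4 mm wide on the roof, from 34 to 63 mm from this point, in the direction 0.371 rad (21 degrees) anticlockwise from the guard's +x toward its +y.
- lock_collar (a joint): Angle of the lock collar (rad), clockwise from above positive. At 0 its peg arm points to the guard's +y and its shutter (flat tongue 36 mm wide, reaching 86 mm from the axis, top 6 mm above the roof) points to -y and covers the window; at 1.2 the peg arm lies along the locked mark and the window is free. Starts between -0.2 and 0.2; end stops at -0.3 and 1.5, no click. Friction 0.08 N m (about 2 N at the peg); it stays where it is left.
- collar_peg (a point): Centre of the top end of the collar's upright round peg, 14 mm in diameter, 46 mm from the collar's axis; the top is 46 mm above the roof and the peg's free length is 36 mm, rising from an arm whose top is 10 mm above the roof. It can turn in the grip. The collar's ring is 61 mm across and 11 mm high.
- gauge: Setting gauge, 150 g nominal, standing upright in the holder. Origin at the centre of its blade's tip (lowest point), z up to the handle, x across the blade's thickness. From the tip up: steel blade 8 x 36 mm (x, y) over the first 58 mm, its lowest 6 mm reduced to 5 x 32 mm; steel shoulder 14 x 52 mm from 58 to 66 mm; black handle 14 x 30 mm (x, y) from 66 to 106 mm. Symmetrical under a half turn about z.
- holder: Wooden holder block, fixed to the bench. Origin at the centre of its underside, axes as the block's. Foot 90 x 110 x 12 mm, block 70 x 90 mm (x, y), top 70 mm up, with a slot 12 x 40 mm, 58 mm deep, in the middle; the gauge's tip stands on the slot's floor 12 mm up and its shoulder is level with the top.
- spanner: combination spanner 142 x 26 x 7 mm, loose bystander; origin under its centre.
- jar: Jar with lid, 71 mm across, 79 mm high, loose bystander; origin under its centre.
- nut: Steel hexagon nut 28 x 32 x 13 mm, loose bystander; origin under its centre.
There are look-alikes about, which are no part of the job. Of the things like the gauge, leave any that is orange or yellow; of the rest the smaller one is meant.

How it is judged:
By the outcome, as a careful person would: the job done as asked, in the order asked, and still so for the second after the job is handed in, while the arm keeps its last pose, push and grip.
It also fails if it takes over 58 s, if anything falls off the work surface, if the arm or the gripper's body presses on something with over 40 N, if the wrist force passes 120 N, or if a joint passes its speed limit or range.

ROBOT

A 6-joint arm with a two-finger parallel gripper is mounted at the origin on a cart in front of the work surface, level with it; the furniture and walls round the work are solid. World frame = base frame: x ahead of the robot, y to its left, z up, the work surface at z = 0. Lengths are in mm, angles in rad, forces in N, time in s.
With the tool pointing down it reaches from about 350 to 775 mm from the base axis. Payload 7.3 kg.
Tool frame: the origin (TCP) lies midway between the tips of the shut fingers; the grasp point (between the pads) lies 19 mm behind it (bot.grip_depth is the distance from the TCP to the grasp point, in mm); z points along the fingers, x is the direction in which the jaws open and shut, and the axes are right-handed (so a half turn about z gives the same grasp; the last joint's range is limited). The gripper opens to 92 mm and grips with 3 to 60 N. Pads are 19 mm wide; open, the fingers measure 130 mm over their backs; the gripper's body (75 mm by 190 mm) begins 47 mm behind the grasp point.
Start: joints at [-1.427, 0.342, 1.524, -0, 1.275, -0.146], TCP at [150.047, -503.121, 226.741] pointing down, gripper open.
Joint ranges: [-2.53, 2.53], [-0.77, 2.02], [0.04, 2.7], [-1, 4.14], [0.28, 2.66], [-3.11, 3.11]. Speed limits (rad/s): [2.57, 2.57, 3.14, 3.14, 3.14, 3.14].

INTERFACE

Orientations are given as [roll, pitch, yaw] about the fixed x, y, z axes, in that order (R = Rz(yaw) Ry(pitch) Rx(roll)).
In Python, from plant import bot gives the robot as it stands. The module is installed in compiled form; this text tells all that it offers.
- The arm moves only by the shell command python3 -m inch 'ROWS'. ROWS is JSON, a list that holds one entry, the list of rows, each a list of 7 numbers: the shift along the tool's x, y, z each as a share of 0.2 m, from -1 to 1, then the turn, a rotation vector about the tool's x, y, z each as a share of 45 degrees, from -1 to 1, then the closure, from -1 (fully open) to 1 (shut), so that 0 is half open. A call has exactly 10 rows; each row is the pose to reach, as a shift and turn from the pose commanded when the call began, along the tool's axes at that moment; what a row does not reach only later rows make up. A row lasts 1/8 s, in which the tool goes at most 62.5 mm and 10.7 degrees, less where a joint would pass 70% of its speed; a pose out of reach is approached as far as the arm can. A call with a number of a shift or a turn outside -1 to 1 is refused whole. A call with a gripper value outside its range is refused whole. The fingers move at their own pace and stop on an object; the grip force is fixed at half the most. Time passes only in rows, so rows that repeat a pose let the fingers close, or fill a call up. It gives the time, the measured TCP pose, the force and the opening at its end, in the units of the state.
- bot.get_obs(): the state, without advancing time (a new reading comes with each control period).
- bot.capture(name): name is "scene" or "side" or "wrist"; returns the picture (400x640x3 uint8, red, green, blue); there is no depth.
- bot.camera_params(name): a dict with "fx", "fy", "cx", "cy" (pixels), "R" (3x3) and "t" (3): a world point X has camera coordinates R X + t; the wrist camera has in their place "T_tool_cam" (4x4, takes a point from camera to tool coordinates, whose origin is the TCP and whose axes are the tool frame's). Camera axes: x right, y down, z forward; pixel columns grow to the right and rows downward; lengths in mm; the calibration is good to about 2 mm. A picture is of the moment at which its call begins: read the wrist's pose just before it. camera_params takes no time and is no camera call.
- bot.close_job(): hands the job in, once; it reports no verdict.
The state is a dict: "time": time; "joint_positions": joint angles; "dq": joint speeds; "tau": joint torques, N m; "tool_pos": TCP position; "tcp_rot": TCP orientation; "contact_force": force on the tool from outside, world axes, zero at the start; "moment": the same for the moment, N m; "grip_width": finger opening in mm.
Only numpy, scipy, OpenCV 4.12 (cv2) and the standard library are available. Lean on these libraries where they do the work, as an engineer would, in place of code of your own. Each camera call takes 0.05 s, during which the arm holds its last target.

## Working session

There is one attempt and no reset: what is moved stays moved. The work goes in short steps, Python scripts to look and compute and a shell command to move; the robot and the scene stay as the last step left them, time stands still between calls to the robot, and variables do not carry over. Pictures are saved under pics/ and viewed, and the job is handed in when it is done.

```bash
mkdir -p pics
python3 - <<'E'
from plant import bot
import cv2,numpy as np
print({k:np.round(v,3).tolist() for k,v in bot.get_obs().items()})
for n in["scene","side","wrist"]:
    cv2.imwrite(f"pics/{n}0.png",bot.capture(n)[:,:,::-1])
    print(n,{k:np.round(v,3).tolist() for k,v in bot.camera_params(n).items()})
E
```

```text
{'time': 0.0, 'joint_positions': [-1.427, 0.343, 1.525, -0.0, 1.275, -0.146], 'dq': [0.001, 0.0, -0.001, 0.001, -0.001, -0.001], 'tau': [-0.0, -43.124, -24.422, 0.072, 0.056, -0.0], 'tool_pos': [149.985, -502.7, 226.04], 'tcp_rot': [-3.141, 0.002, -1.281], 'contact_force': [0.307, -1.229, 0.126], 'moment': [0.002, -0.004, -0.02], 'grip_width': 91.808}
scene {'fx': 430.051, 'fy': 430.051, 'cx': 326.333, 'cy': 194.26, 'R': [[-0.436, -0.9, -0.023], [-0.487, 0.258, -0.834], [0.757, -0.353, -0.551]], 't': [281.868, 319.536, 764.297]}
side {'fx': 408.412, 'fy': 408.412, 'cx': 315.729, 'cy': 195.549, 'R': [[-0.999, -0.047, -0.007], [-0.021, 0.563, -0.826], [0.043, -0.825, -0.563]], 't': [524.93, 72.871, 1274.971]}
wrist {'fx': 334.316, 'fy': 334.316, 'cx': 317.809, 'cy': 194.956, 'T_tool_cam': [[1.0, -0.0, 0.0, 1.178], [0.0, 0.954, 0.3, -82.193], [-0.0, -0.3, 0.954, -158.783], [0.0, 0.0, 0.0, 1.0]]}
```

View pics/scene0.png

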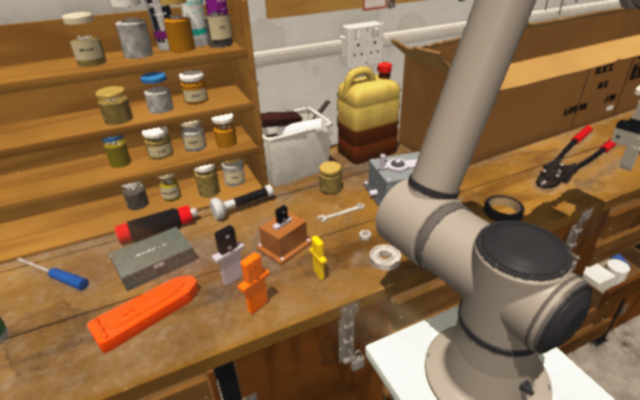

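View pics/side0.png

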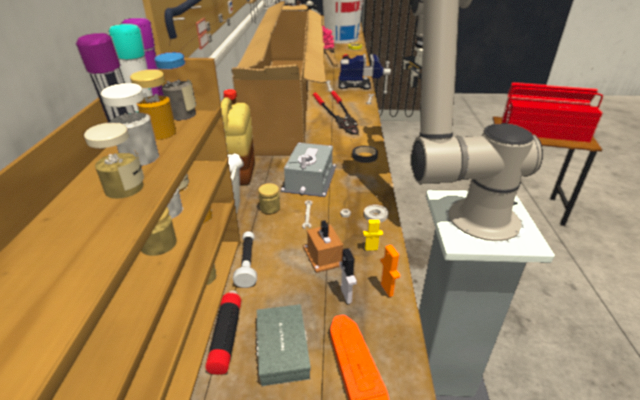

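View pics/wrist0.png

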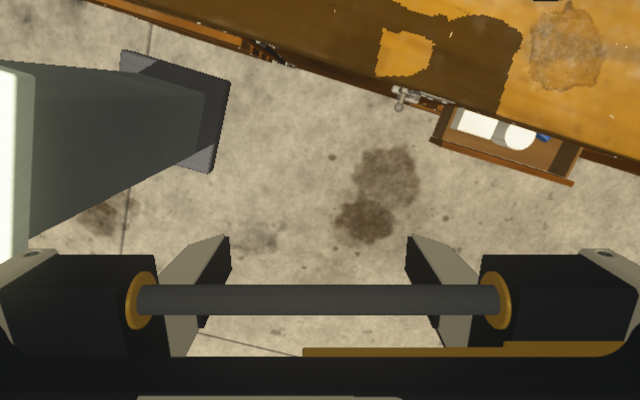

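The gauge candidates in the scene view are:
- black handle in the wooden holder at (283,213)
- grey with a black handle, free-standing and larger, at (228,255)
- orange at (255,282)
- yellow at (318,258)

The one in the holder fits the description. The guard is at (395,170) in the scene view and (308,170) in the side view. Next I'll check close crops.

Run:
```python
import cv2,numpy as np
s=cv2.imread("pics/scene0.png");d=cv2.imread("pics/side0.png")
a=cv2.resize(s[190:320,200:360],(800,650),interpolation=cv2.INTER_CUBIC)[:600]
cv2.imwrite("pics/c1.png",a)
b=cv2.resize(d[135:285,270:400],(520,600),interpolation=cv2.INTER_CUBIC)
cv2.imwrite("pics/c2.png",b)
c=cv2.resize(d[135:205,275:345],(600,600),interpolation=cv2.INTER_CUBIC)
cv2.imwrite("pics/c3.png",c)
```

```text
(no output)
```

View pics/c1.png

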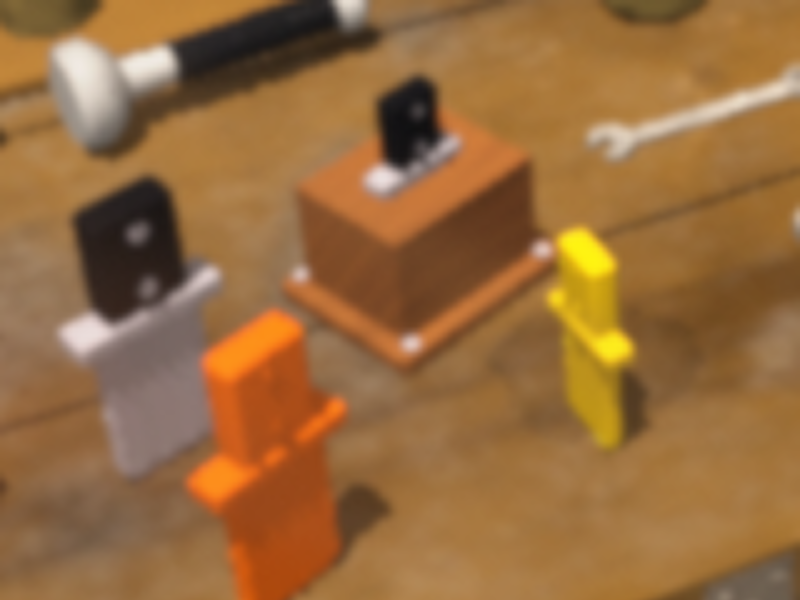

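View pics/c2.png

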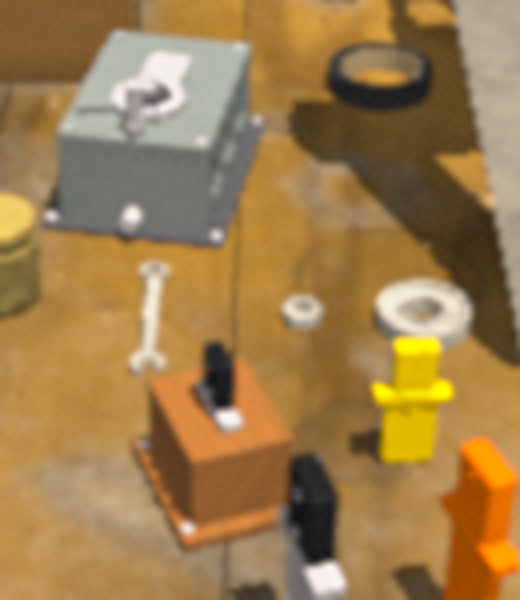

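View pics/c3.png

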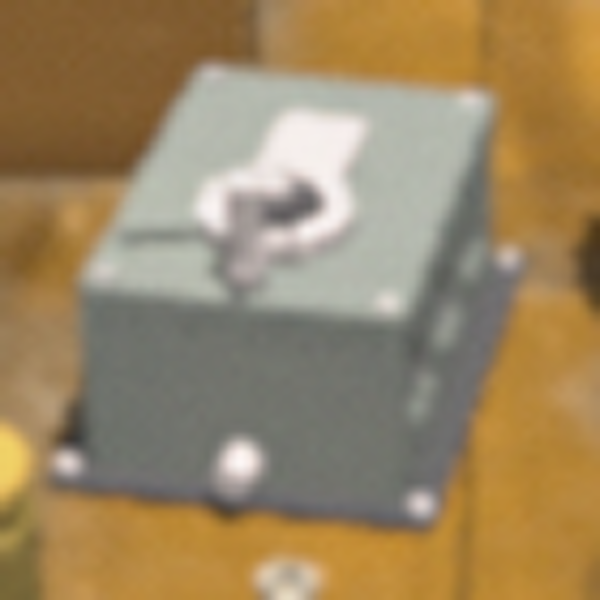

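```bash
cat > h.py <<'E'
from plant import bot
import numpy as np, cv2
from scipy.optimize import least_squares
from scipy.spatial.transform import Rotation as Ro
def cam(n,obs=None):
    c=bot.camera_params(n)
    K=np.array([[c['fx'],0,c['cx']],[0,c['fy'],c['cy']],[0,0,1]])
    if n!='wrist': return K,np.array(c['R']),np.array(c['t'])
    T=np.eye(4);T[:3,:3]=Ro.from_euler('xyz',obs['tcp_rot']).as_matrix();T[:3,3]=obs['tool_pos']
    M=np.linalg.inv(T@np.array(c['T_tool_cam']));return K,M[:3,:3],M[:3,3]
def proj(C,X):
    K,R,t=C;p=(K@(R@np.atleast_2d(X).T+t[:,None]));return (p[:2]/p[2]).T
def ray(C,uv,z):
    K,R,t=C;d=R.T@np.linalg.solve(K,[uv[0],uv[1],1]);o=-R.T@t;return o+d*(z-o[2])/d[2]
def place(p,L):
    c,s=np.cos(p[2]),np.sin(p[2]);L=np.atleast_2d(L)
    return np.c_[p[0]+c*L[:,0]-s*L[:,1],p[1]+s*L[:,0]+c*L[:,1],L[:,2]]
def fit(obs,p0):
    # obs: list of (C,uv,L)
    f=lambda p:np.concatenate([(proj(C,place(p,L))-np.array(uv)).ravel() for C,uv,L in obs])
    r=least_squares(f,p0);return r.x,r.fun.reshape(-1,2)
E
python3 - <<'E'
from h import *
S=cam('side');Q=cam('scene')
uv=np.array([[200,65],[495,95],[405,320],[80,290],[52,487],[430,522]])/8.571+[275,135]
L=[[65,-95,90],[-65,-95,90],[-65,95,90],[65,95,90],[79,107,3],[-79,107,3]]
p,r=fit([(S,uv,L)],[500,-200,0]);print(p.round(3),r.round(1).tolist())
print("win",place(p,[0,-35,90]),"ax",place(p,[0,35,90]))
# peg top in crop c3 approx (242,190)
k=ray(S,np.array([242,192])/8.571+[275,135],136);ax=place(p,[0,35,90])[0]
print(k,np.linalg.norm((k-ax)[:2]),np.arctan2(*(k-ax)[1::-1])-p[2])
# holder: side crop c2 scale 4, scene crop c1 scale 5
us=np.array([[148,388],[240,358],[292,440],[192,465]])/4+[270,135]
L=np.array([[35,-45,70],[-35,-45,70],[-35,45,70],[35,45,70]])
print([ray(S,u,70).round(0).tolist() for u in us])
uc=np.array([[300,187],[412,105],[532,160],[397,243]])/5+[200,190]
print([ray(Q,u,70).round(0).tolist() for u in uc])
E
```

```text
[ 5.56805e+02 -2.18264e+02 -1.65000e-01] [[-0.1, 0.2], [-0.1, -0.1], [0.2, -0.0], [-0.1, -0.6], [-0.4, -0.4], [0.6, 0.8]]
win [[ 551.04984329 -252.78781413   90.        ]] ax [[ 562.56004631 -183.74061848   90.        ]]
[ 571.40838081 -128.96793395  136.        ] 55.482790069664475 1.575815158962575
[[541.0, 171.0, 70.0], [479.0, 135.0, 70.0], [443.0, 220.0, 70.0], [508.0, 247.0, 70.0]]
[[503.0, 243.0, 70.0], [541.0, 171.0, 70.0], [471.0, 136.0, 70.0], [442.0, 216.0, 70.0]]
```

The crop confirms the choice: the black-handled gauge is in the holder, and the larger grey one stands free. The holder is at about (491,192) with yaw 0.39. The guard fits at (557,-218) with yaw -0.165. Next I'll move over the guard for a wrist view.

```bash
cat >> h.py <<'E'
def go(xyz,yaw,o=None):
    o=o or bot.get_obs();R=Ro.from_euler('xyz',o['tcp_rot'])
    G=Ro.from_euler('xyz',[np.pi,0,yaw])
    d=R.inv().apply(np.array(xyz)-o['tool_pos'])/200
    w=(R.inv()*G).as_rotvec()/(np.pi/4)
    print('shares',d.round(3),w.round(3));return d,w
E
python3 -c "
from h import *
go([557,-205,240],-0.165)"
python3 -m inch '[[[-0.05,-0.12,-0.01,0,0,-0.1,-1],[-0.1,-0.24,-0.02,0,0,-0.2,-1],[-0.15,-0.36,-0.03,0,0,-0.3,-1],[-0.2,-0.48,-0.04,0,0,-0.4,-1],[-0.24,-0.6,-0.05,0,0,-0.5,-1],[-0.27,-0.7,-0.05,0,0,-0.6,-1],[-0.3,-0.8,-0.05,0,0,-0.7,-1],[-0.33,-0.9,-0.05,0,0,-0.75,-1],[-0.35,-1,-0.05,0,0,-0.8,-1],[-0.35,-1,-0.05,0,0,-0.8,-1]]]'
python3 -c "
from h import *
go([557,-205,240],-0.165)"
```

```text
shares [-0.846 -2.376 -0.068] [-1.000e-03  1.000e-03 -1.421e+00]
time: 1.4
tool_pos: [322.4, -378.2, 236.5]
tcp_rot: [-3.141, 0.0, -0.651]
contact_force: [-0.2, 0.2, 0.0]
grip_width: 91.8
shares [ 0.408 -1.4   -0.017] [-0.     0.    -0.619]
```

```bash
python3 -m inch '[[[0.05,-0.12,0,0,0,-0.1,-1],[0.1,-0.24,0,0,0,-0.2,-1],[0.15,-0.36,0,0,0,-0.3,-1],[0.2,-0.48,0,0,0,-0.4,-1],[0.25,-0.6,0,0,0,-0.5,-1],[0.3,-0.72,0,0,0,-0.6,-1],[0.35,-0.84,0,0,0,-0.62,-1],[0.4,-0.96,0,0,0,-0.62,-1],[0.4,-1,0,0,0,-0.62,-1],[0.4,-1,0,0,0,-0.62,-1]]]'
python3 - <<'E'
from h import *
o=bot.get_obs();im=bot.capture('wrist');cv2.imwrite('pics/w1.png',im[:,:,::-1])
import json;json.dump({k:np.array(v).tolist() for k,v in o.items()},open('o1.json','w'))
print(o['tool_pos'],o['tcp_rot'])
E
```

```text
time: 2.65
tool_pos: [506.1, -268.7, 236.5]
tcp_rot: [3.141, 0.001, -0.166]
contact_force: [0.6, -0.5, 0.7]
grip_width: 91.4
[ 506.13040667 -268.70897418  236.48345195] [ 3.14145973e+00  8.57291317e-04 -1.65657373e-01]
```

View pics/w1.png

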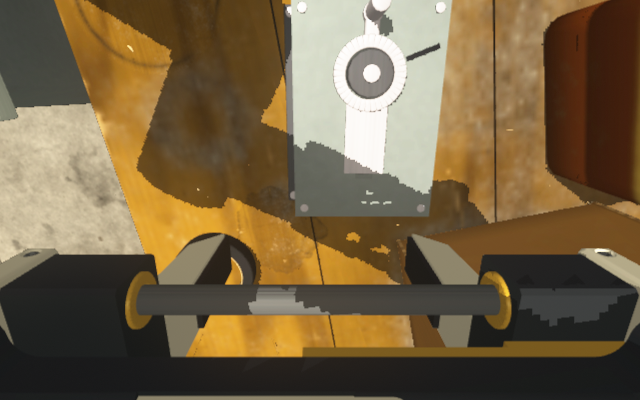

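The wrist view shows the collar hub at (372,73), the peg at (377,10), the mark from (408,57) to (440,44), the near roof corners at (296,216) and (430,216), and the shutter running down to (365,175).

Run:
```python
from h import *
import json
o=json.load(open('o1.json'));W=cam('wrist',o);S=cam('side')
p=[556.8,-218.3,-.165]
print('pred',proj(W,place(p,[[0,35,90],[0,35,101],[-65,-95,90],[65,-95,90],[-65,95,90],[65,95,90],[0,-35,90]])).round(1).tolist())
import cv2
im=cv2.imread('pics/w1.png')
cv2.imwrite('pics/w1c.png',cv2.resize(im[0:230,270:470],(695,800),interpolation=cv2.INTER_CUBIC)[:600])
```

```text
pred [[365.1, 74.7], [366.8, 74.1], [293.0, 216.1], [426.1, 216.0], [287.5, -4.3], [448.9, -4.5], [361.9, 155.3]]
```

View pics/w1c.png

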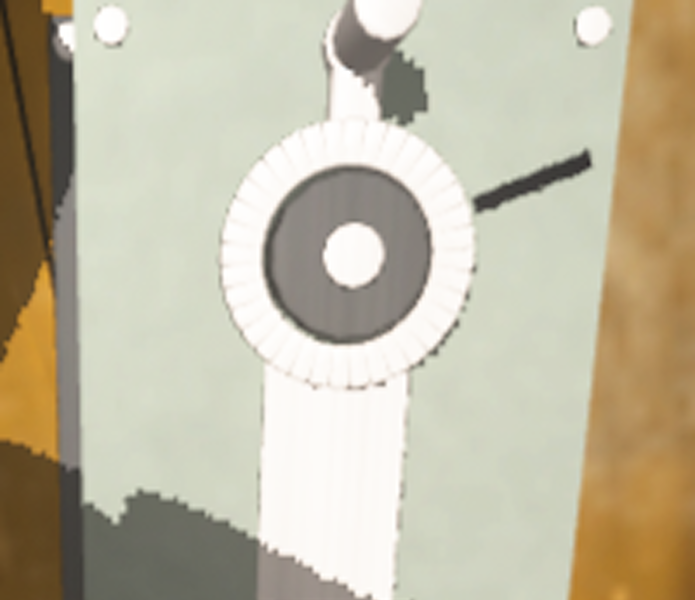

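Run:
```python
from h import *
import json
o=json.load(open('o1.json'));W=cam('wrist',o);S=cam('side')
f=3.478
uv=[[370.6,73.3],[295.5,216],[430,216],[439.6,45.4],[407.2,59.5]]
a=.371
L=[[0,35,101],[-65,-95,90],[65,-95,90],[63*np.cos(a),35+63*np.sin(a),90],[34*np.cos(a),35+34*np.sin(a),90]]
p,r=fit([(W,uv,L)],[556,-218,-.165]);print(p.round(3),r.round(1).tolist())
uvs=np.array([[200,65],[495,95],[405,320],[80,290],[52,487],[430,522]])/8.571+[275,135]
Ls=[[65,-95,90],[-65,-95,90],[-65,95,90],[65,95,90],[79,107,3],[-79,107,3]]
p2,r=fit([(W,uv,L),(S,uvs,Ls)],[556,-218,-.165]);print(p2.round(3),r.round(1).tolist())
for p in(p,p2):
  ax=place(p,[0,35,90])[0]
  k=ray(W,np.array([390,8])/f+[270,0],136)
  print(ax,place(p,[0,-35,90]),k,np.hypot(*(k-ax)[:2]),'rel ang to +y',np.arctan2(*(k-ax)[1::-1])-p[2]-np.pi/2)
k=ray(W,np.array([345,25])/f+[270,0],100);print(k)
```

```text
[ 5.59931e+02 -2.18614e+02 -1.65000e-01] [[0.1, 0.6], [0.6, -0.1], [-0.7, -0.1], [0.4, 0.1], [-0.4, -0.5]]
[ 5.59705e+02 -2.18633e+02 -1.64000e-01] [[-0.3, 0.6], [0.6, 0.0], [-0.8, -0.2], [0.0, 0.1], [-0.8, -0.5], [-0.9, 0.1], [-0.9, -0.2], [-0.7, -0.1], [-0.9, -0.6], [-1.2, -0.4], [-0.3, 0.7]]
[ 565.69671704 -184.09242387   90.        ] [[ 554.16613996 -253.13622006   90.        ]] [ 573.60597487 -139.95000892  136.        ] 44.84539170191142 rel ang to +y -0.011817914695515963
[ 565.42063001 -184.10282474   90.        ] [[ 553.99004401 -253.16324541   90.        ]] [ 573.60597487 -139.95000892  136.        ] 44.905133499156705 rel ang to +y -0.01927700487817874
[ 570.54075693 -134.81457008  100.        ]
```

Run:
```python
from h import *
import json
o=json.load(open('o1.json'));W=cam('wrist',o);S=cam('side');Q=cam('scene')
for u in [(545,100),(548,190),(520,205),(420,235)]:
  print(u,[ray(W,u,z).round(0).tolist() for z in (0,100,200)])
for u in [(240,145),(322,80),(252,30),(228,180),(240,130)]:
  print('side',u,[ray(S,u,z).round(0).tolist() for z in (0,100,200)])
go([573.5,-139,150],-.165)
```

```text
(545, 100) [[773.0, -243.0, 0.0], [709.0, -229.0, 100.0], [645.0, -216.0, 200.0]]
(548, 190) [[781.0, -352.0, 0.0], [715.0, -311.0, 100.0], [649.0, -270.0, 200.0]]
(520, 205) [[747.0, -367.0, 0.0], [690.0, -322.0, 100.0], [633.0, -277.0, 200.0]]
(420, 235) [[621.0, -387.0, 0.0], [595.0, -337.0, 100.0], [570.0, -287.0, 200.0]]
side (240, 145) [[863.0, -471.0, 0.0], [813.0, -278.0, 100.0], [763.0, -86.0, 200.0]]
side (322, 80) [[550.0, -1300.0, 0.0], [540.0, -1001.0, 100.0], [530.0, -703.0, 200.0]]
side (252, 30) [[1183.0, -2559.0, 0.0], [1092.0, -2099.0, 100.0], [1001.0, -1640.0, 200.0]]
side (228, 180) [[852.0, -197.0, 0.0], [803.0, -40.0, 100.0], [755.0, 118.0, 200.0]]
side (240, 130) [[892.0, -615.0, 0.0], [839.0, -404.0, 100.0], [785.0, -193.0, 200.0]]
shares [ 0.226 -0.697  0.433] [ 0.     0.001 -0.002]
```

Run:
```python
import cv2
d=cv2.imread("pics/side0.png");s=cv2.imread("pics/scene0.png");w=cv2.imread("pics/w1.png")
cv2.imwrite('pics/c4.png',cv2.resize(d[0:200,200:400],(600,600),interpolation=cv2.INTER_CUBIC))
cv2.imwrite('pics/c5.png',cv2.resize(s[20:220,300:500],(600,600),interpolation=cv2.INTER_CUBIC))
```

```text
(no output)
```

View pics/c4.png

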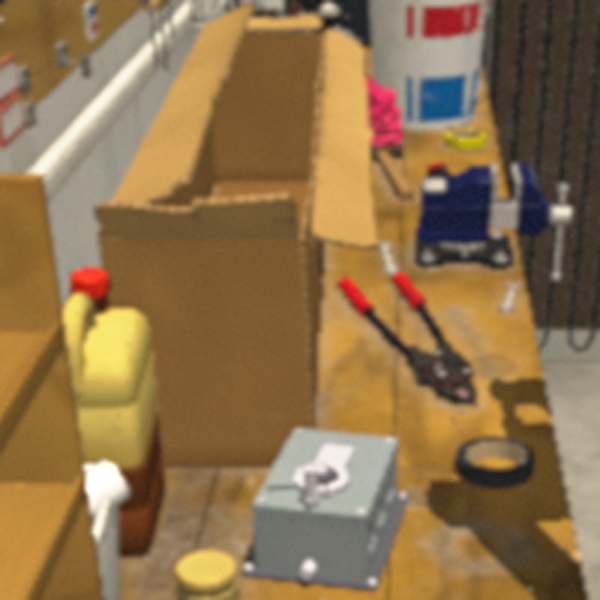

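View pics/c5.png

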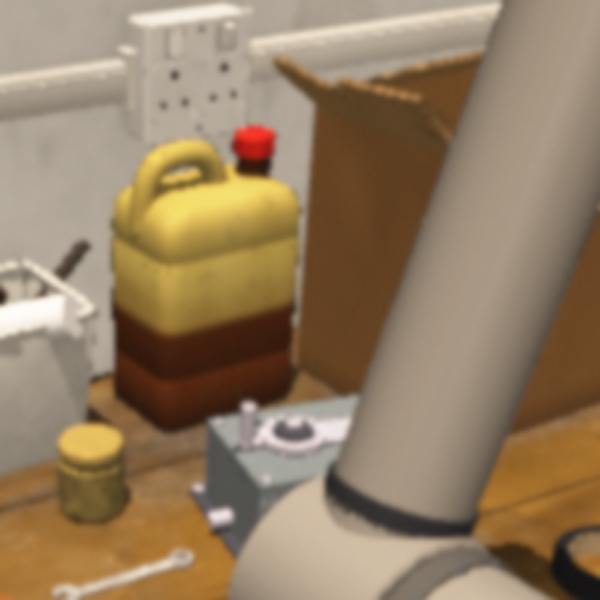

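The box face is at about y -390 and the jug at x 770 or more, so both are clear of the work. Next I'll go above the peg.

```bash
python3 -m inch '[[[0.03,-0.09,0.05,0,0,0,-1],[0.06,-0.18,0.1,0,0,0,-1],[0.09,-0.27,0.16,0,0,0,-1],[0.12,-0.36,0.21,0,0,0,-1],[0.15,-0.45,0.26,0,0,0,-1],[0.18,-0.54,0.31,0,0,0,-1],[0.2,-0.63,0.37,0,0,0,-1],[0.226,-0.7,0.42,0,0,0,-1],[0.226,-0.7,0.433,0,0,0,-1],[0.226,-0.7,0.433,0,0,0,-1]]]'
python3 - <<'E'
from h import *
o=bot.get_obs();im=bot.capture('wrist');cv2.imwrite('pics/w2.png',im[:,:,::-1])
W=cam('wrist',o);print(proj(W,[[573.5,-139,136]]));go([573.5,-139,106],-.165,o)
E
```

```text
time: 3.95
tool_pos: [574.3, -138.3, 150.0]
tcp_rot: [3.141, 0.0, -0.166]
contact_force: [-1.1, -0.5, 0.1]
grip_width: 91.8
[[314.55442551 240.75509277]]
shares [-0.003  0.004  0.22 ] [ 0.     0.    -0.001]
```

View pics/w2.png

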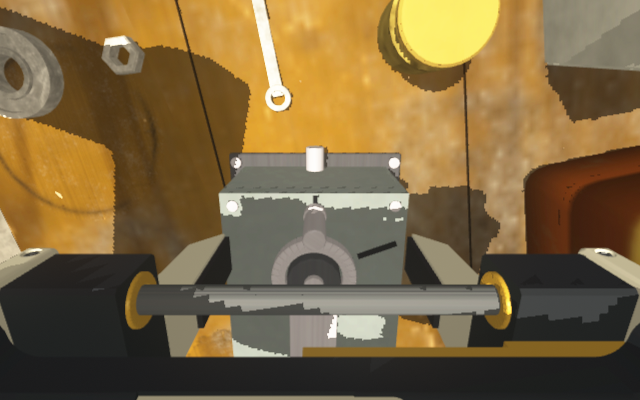

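Run:
```python
import cv2
w=cv2.imread("pics/w2.png")
cv2.imwrite('pics/w2c.png',cv2.resize(w[180:300,235:395],(800,600),interpolation=cv2.INTER_CUBIC))
```

```text
(no output)
```

View pics/w2c.png

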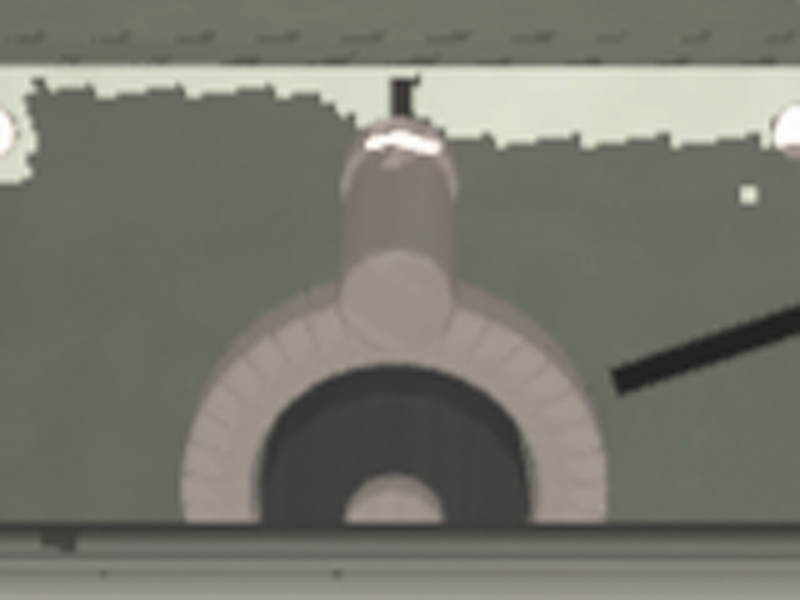

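The peg top is seen at (314.4,240), and I predicted (314.6,240.8), so I'll descend and close on it.

```bash
python3 -m inch '[[[0,0,0.06,0,0,0,-1],[0,0,0.12,0,0,0,-1],[0,0,0.18,0,0,0,-1],[0,0,0.22,0,0,0,-0.6],[0,0,0.22,0,0,0,-0.2],[0,0,0.22,0,0,0,0.3],[0,0,0.22,0,0,0,1],[0,0,0.22,0,0,0,1],[0,0,0.22,0,0,0,1],[0,0,0.22,0,0,0,1]]]'
python3 - <<'E'
from h import *
o=bot.get_obs();im=bot.capture('wrist');cv2.imwrite('pics/w3.png',im[:,:,::-1])
print(o['grip_width'],o['tool_pos'],o['contact_force'],o['moment'])
E
```

```text
time: 5.25
tool_pos: [574.4, -138.0, 106.2]
tcp_rot: [3.141, -0.0, -0.166]
contact_force: [0.1, 0.3, -0.5]
grip_width: 26.1
26.106753668294186 [ 574.41435359 -137.96330326  106.18277288] [ 0.12624852  0.29853678 -0.54814956] [-0.01285453 -0.10317386  0.0196432 ]
```

View pics/w3.png

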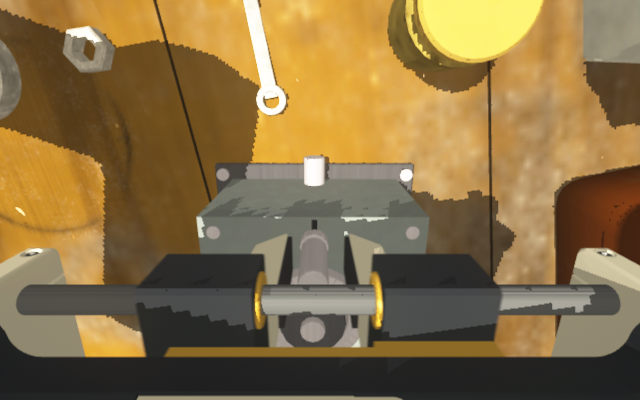

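```bash
python3 -m inch '[[[0,0,0,0,0,0,1],[0,0,0,0,0,0,1],[0,0,0,0,0,0,1],[0.023,0.001,0,0,0,0.127,1],[0.046,0.005,0,0,0,0.255,1],[0.068,0.010,0,0,0,0.382,1],[0.09,0.018,0,0,0,0.509,1],[0.110,0.028,0,0,0,0.637,1],[0.130,0.040,0,0,0,0.764,1],[0.130,0.040,0,0,0,0.764,1]]]'
python3 - <<'E'
from h import *
o=bot.get_obs()
A=np.array([565.6,-184.1]);d=o['tool_pos'][:2]-A
print(o['contact_force'],np.hypot(*d),'theta',np.pi/2-.165-np.arctan2(d[1],d[0]),o['moment'],o['grip_width'])
E
```

```text
time: 6.55
tool_pos: [598.0, -151.6, 106.0]
tcp_rot: [3.139, -0.0, -0.767]
contact_force: [-5.2, -4.4, 2.3]
grip_width: 13.1
[-5.22196809 -4.37898278  2.30222029] 45.85477926783599 theta 0.6195292895171557 [-0.5962914   0.72944221 -0.0619282 ] 13.08392165323119
```

```bash
python3 -m inch '[[[0.023,0.001,0,0,0,0.127,1],[0.046,0.005,0,0,0,0.255,1],[0.068,0.010,0,0,0,0.382,1],[0.09,0.018,0,0,0,0.509,1],[0.110,0.028,0,0,0,0.637,1],[0.126,0.038,0,0,0,0.74,1],[0.126,0.038,0,0,0,0.74,1],[0.126,0.038,0,0,0,0.74,1],[0.126,0.038,0,0,0,0.74,1],[0.126,0.038,0,0,0,0.74,1]]]'
python3 - <<'E'
from h import *
o=bot.get_obs();im=bot.capture('wrist');cv2.imwrite('pics/w4.png',im[:,:,::-1])
cv2.imwrite('pics/w4c.png',cv2.resize(im[180:360,220:420,::-1],(666,600),interpolation=cv2.INTER_CUBIC))
A=np.array([565.6,-184.1]);d=o['tool_pos'][:2]-A
print(o['contact_force'],np.hypot(*d),'theta',np.pi/2-.165-np.arctan2(d[1],d[0]),o['moment'],o['grip_width'])
E
```

```text
time: 7.8
tool_pos: [609.4, -174.6, 106.0]
tcp_rot: [3.137, -0.001, -1.347]
contact_force: [-9.5, -4.7, 5.2]
grip_width: 13.3
[-9.5000584  -4.6842191   5.20031367] 44.79943860067649 theta 1.1920082954615574 [-0.69259576  1.52902141  0.04314794] 13.315314094658097
```

View pics/w4c.png

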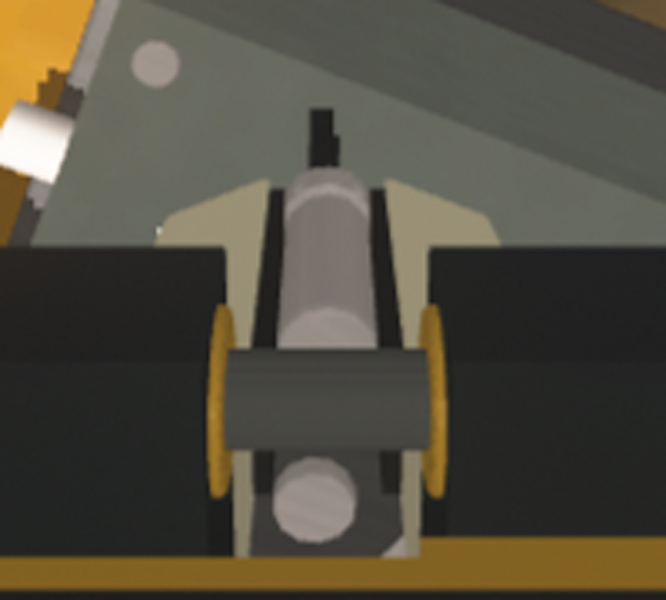

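The arm lies along the black mark (mark at column 322 of the crop, arm about 327). I'll release, lift clear and check.

```bash
python3 -m inch '[[[0,0,0,0,0,0,0.4],[0,0,0,0,0,0,0],[0,0,0,0,0,0,0],[0,0,-0.1,0,0,0,0],[0,0,-0.2,0,0,0,0],[0,0,-0.3,0,0,0,-0.3],[0,0.08,-0.4,0,0,0,-0.5],[0,0.16,-0.5,0,0,0,-1],[0,0.25,-0.55,0,0,0,-1],[0,0.25,-0.55,0,0,0,-1]]]'
python3 - <<'E'
from h import *
import json
o=bot.get_obs();im=bot.capture('wrist');cv2.imwrite('pics/w5.png',im[:,:,::-1])
json.dump({k:np.array(v).tolist() for k,v in o.items()},open('o5.json','w'))
E
```

```text
time: 9.1
tool_pos: [562.3, -184.5, 216.9]
tcp_rot: [-3.141, -0.001, -1.348]
contact_force: [-0.5, -0.0, 0.7]
grip_width: 89.7
```

View pics/w5.png

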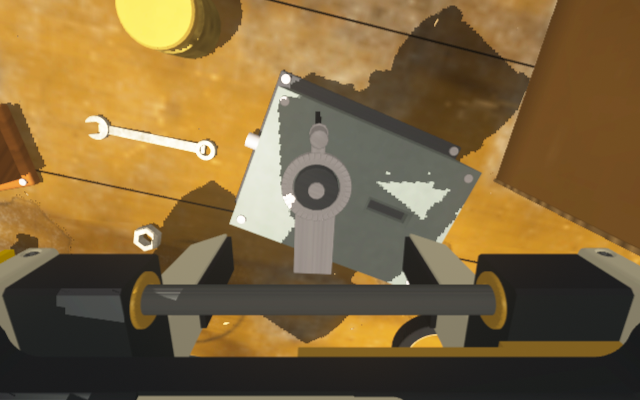

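Run:
```python
import cv2
w=cv2.imread("pics/w5.png")
cv2.imwrite('pics/w5c.png',cv2.resize(w[60:290,225:490],(691,600),interpolation=cv2.INTER_CUBIC))
cv2.imwrite('pics/w5d.png',cv2.resize(w[100:180,285:355],(525,600),interpolation=cv2.INTER_CUBIC))
```

```text
(no output)
```

View pics/w5c.png

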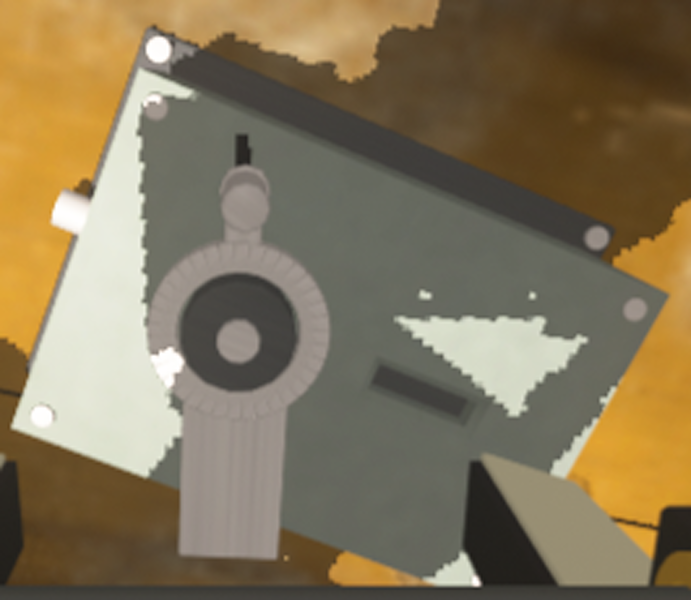

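View pics/w5d.png

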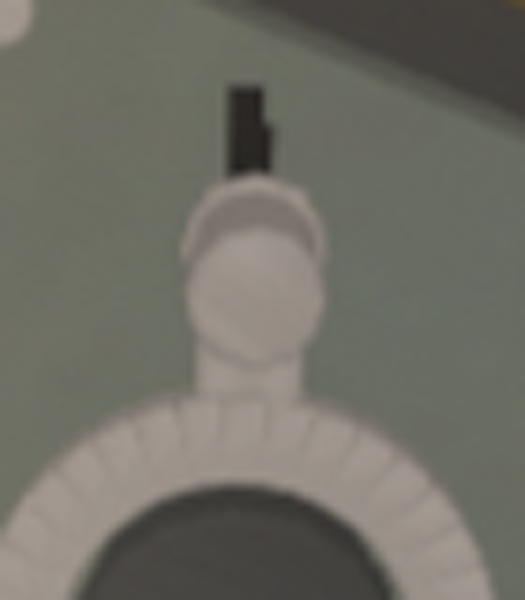

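Run:
```python
from h import *
import json
o=json.load(open('o5.json'));W=cam('wrist',o)
c=lambda *a:np.array(a)/2.608+[225,60]
d=lambda *a:np.array(a)/7.5+[285,100]
uv=[c(140,68),c(667,295),c(12,428),c(238,330),d(246,88)]
a=.371
L=[[65,95,90],[65,-95,90],[-65,95,90],[0,35,101],[63*np.cos(a),35+63*np.sin(a),90]]
p,r=fit([(W,uv,L)],[559,-218,-.165]);print(p.round(4),r.round(1).tolist())
A=place(p,[0,35,90])[0];print('win fit',place(p,[0,-35,90]),'seen chamfer ctr',ray(W,c(421,392),88))
m=place(p,L[-1])[0]
for q,z in[(d(257,293),136),(d(249,375),100),(d(246,88),90),(d(255,200),99)]:
  k=ray(W,q,z);v=(k-A)[:2];print(k.round(1),np.hypot(*v),'theta',np.pi/2+p[2]-np.arctan2(v[1],v[0]))
# shutter tip center
k=ray(W,c(229,556),96);v=(A-k)[:2];print('shutter',np.hypot(*v),np.pi/2+p[2]-np.arctan2(v[1],v[0]))
```

```text
[ 5.586975e+02 -2.184916e+02 -1.684000e-01] [[-0.2, 0.0], [0.7, -0.2], [-0.4, -0.7], [0.0, 1.4], [-0.0, -0.4]]
win fit [[ 552.83134935 -252.99654248   90.        ]] seen chamfer ctr [ 554.2162556  -252.07842258   88.        ]
[ 610.4 -176.   136. ] 46.53616578082858 theta 1.228975045393288
[ 596.6 -178.4  100. ] 32.484821267483156 theta 1.2294874883173996
[ 626.  -171.4   90. ] 62.712754707338874 theta 1.2002873386610722
[ 615.2 -174.8   99. ] 51.45252915634512 theta 1.223667636687451
shutter 85.53935037845315 1.219675935814296
```

The window is open. The collar measures about 1.23 rad and the mark is at 1.20, so it is about 1.7° past. There is plenty of time, so I'll re-centre the jaws 1.4 mm back and close again.

```bash
python3 -c "
from h import *
go([610.3,-173,106],-1.35)"
```

```text
shares [-0.002 -0.245  0.551] [-0.001 -0.     0.003]
```

```bash
python3 -m inch '[[[0,-0.12,0.05,0,0,0,-0.6],[-0.002,-0.245,0.12,0,0,0,-0.5],[-0.002,-0.245,0.24,0,0,0,-0.4],[-0.002,-0.245,0.36,0,0,0,-0.3],[-0.002,-0.245,0.46,0,0,0,-0.2],[-0.002,-0.245,0.53,0,0,0,0],[-0.002,-0.245,0.55,0,0,0,0.2],[-0.002,-0.245,0.55,0,0,0,1],[-0.002,-0.245,0.55,0,0,0,1],[-0.002,-0.245,0.55,0,0,0,1]]]'
python3 -c "
from h import *
o=bot.get_obs();print(o['contact_force'],o['moment'],o['grip_width']);go([610.3,-173,106],-1.35)"
```

```text
time: 10.4
tool_pos: [611.2, -173.3, 107.0]
tcp_rot: [-3.14, -0.002, -1.347]
contact_force: [1.2, -0.5, 1.0]
grip_width: 13.1
[ 1.19845709 -0.52645398  1.03068422] [-0.07968059 -0.06982325  0.04111731] 13.087371580971515
shares [-0.003  0.004  0.005] [-0.002 -0.002  0.004]
```

```bash
python3 -m inch '[[[-0.003,0,0,0,0,0,1],[-0.003,0,0,0,0,0,1],[-0.003,0,0,0,0,0,0.4],[-0.003,0,0,0,0,0,0],[-0.003,0,-0.1,0,0,0,0],[-0.003,0,-0.25,0,0,0,-0.3],[-0.003,0.08,-0.4,0,0,0,-0.5],[-0.003,0.16,-0.5,0,0,0,-1],[-0.003,0.25,-0.55,0,0,0,-1],[-0.003,0.25,-0.55,0,0,0,-1]]]'
python3 - <<'E'
from h import *
import json
o=bot.get_obs();im=bot.capture('wrist');cv2.imwrite('pics/w6.png',im[:,:,::-1])
json.dump({k:np.array(v).tolist() for k,v in o.items()},open('o6.json','w'))
w=im[:,:,::-1]
cv2.imwrite('pics/w6c.png',cv2.resize(w[60:290,225:490],(691,600),interpolation=cv2.INTER_CUBIC))
cv2.imwrite('pics/w6d.png',cv2.resize(w[100:180,285:355],(525,600),interpolation=cv2.INTER_CUBIC))
E
```

```text
time: 11.65
tool_pos: [560.7, -183.6, 216.5]
tcp_rot: [-3.142, -0.0, -1.348]
contact_force: [0.1, 0.1, 0.7]
grip_width: 88.9
```

View pics/w6c.png

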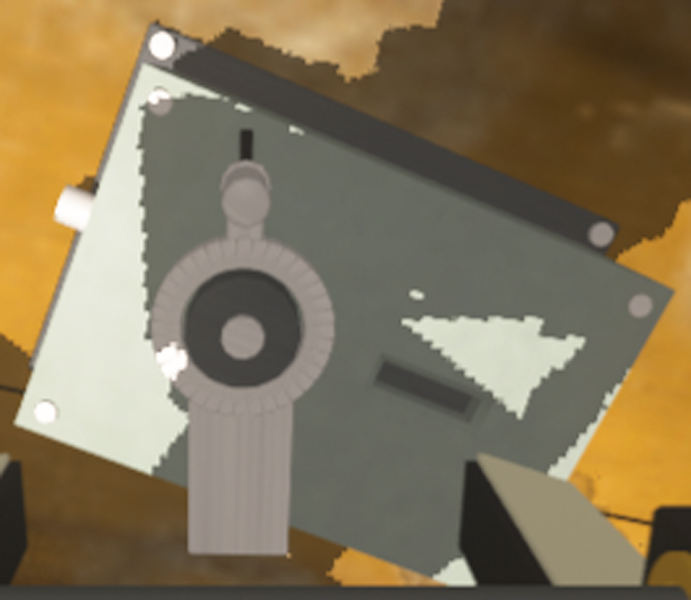

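View pics/w6d.png

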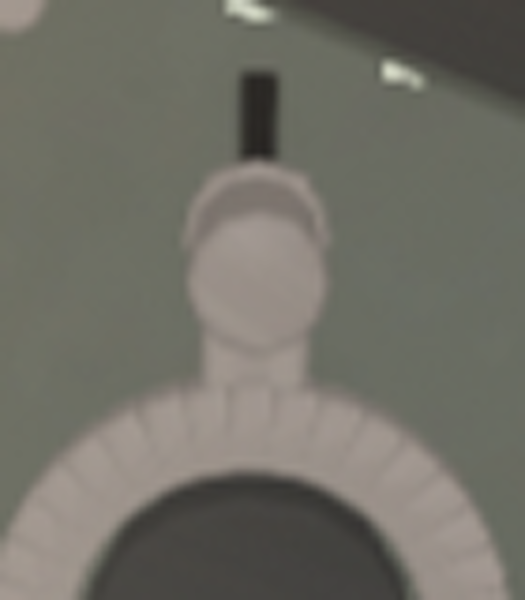

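The collar is now on its mark (mark at column 259, arm at 256 in the 7.5x crop). Next I'll move to the holder.

```bash
python3 -c "
from h import *
import json
o=json.load(open('o6.json'));W=cam('wrist',o)
print('peg',ray(W,np.array([257,278])/7.5+[285,100],136))
c=lambda *a:np.array(a)/2.608+[225,60]
print('win',ray(W,c(428,388),88))
go([530,-10,230],-.57)"
```

```text
peg [ 610.16779275 -174.64753791  136.        ]
win [ 554.58106899 -252.92518467   88.        ]
shares [-0.88 -0.04 -0.07] [ 0.     0.001 -0.99 ]
```

```bash
python3 -m inch '[[[-0.06,0,-0.03,0,0,-0.05,-1],[-0.16,-0.01,-0.07,0,0,-0.15,-1],[-0.28,-0.02,-0.07,0,0,-0.28,-1],[-0.4,-0.02,-0.07,0,0,-0.42,-1],[-0.52,-0.03,-0.07,0,0,-0.56,-1],[-0.64,-0.03,-0.07,0,0,-0.7,-1],[-0.76,-0.04,-0.07,0,0,-0.84,-1],[-0.84,-0.04,-0.07,0,0,-0.94,-1],[-0.88,-0.04,-0.07,0,0,-0.99,-1],[-0.88,-0.04,-0.07,0,0,-0.99,-1]]]'
python3 -c "
from h import *
go([510,125,230],.2)"
```

```text
time: 12.95
tool_pos: [530.4, -9.4, 229.9]
tcp_rot: [3.141, 0.0, -0.568]
contact_force: [-0.1, -1.2, -0.3]
grip_width: 91.9
shares [-0.447 -0.512 -0.   ] [ 0.     0.    -0.978]
```

```bash
python3 -m inch '[[[-0.03,-0.03,0,0,0,-0.08,-1],[-0.1,-0.1,0,0,0,-0.2,-1],[-0.16,-0.18,0,0,0,-0.33,-1],[-0.22,-0.26,0,0,0,-0.46,-1],[-0.28,-0.33,0,0,0,-0.6,-1],[-0.34,-0.4,0,0,0,-0.74,-1],[-0.4,-0.46,0,0,0,-0.87,-1],[-0.447,-0.51,0,0,0,-0.96,-1],[-0.447,-0.51,0,0,0,-0.98,-1],[-0.447,-0.51,0,0,0,-0.98,-1]]]'
python3 - <<'E'
from h import *
import json
o=bot.get_obs();im=bot.capture('wrist');cv2.imwrite('pics/w7.png',im[:,:,::-1])
json.dump({k:np.array(v).tolist() for k,v in o.items()},open('o7.json','w'))
E
```

```text
time: 14.2
tool_pos: [510.4, 123.4, 230.0]
tcp_rot: [3.141, 0.0, 0.198]
contact_force: [0.5, 0.2, 0.6]
grip_width: 91.3
```

View pics/w7.png

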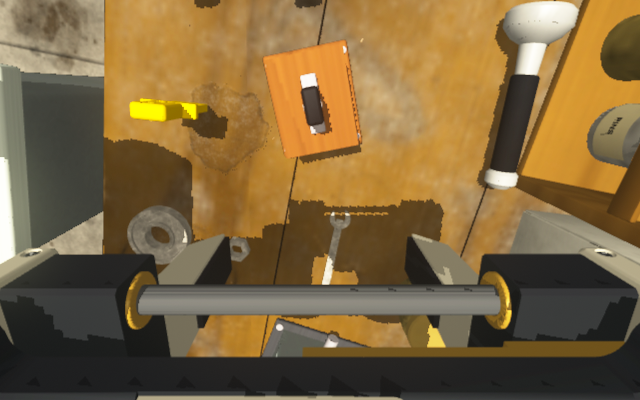

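Run:
```python
import cv2
w=cv2.imread("pics/w7.png")
cv2.imwrite('pics/w7c.png',cv2.resize(w[35:165,250:380],(600,600),interpolation=cv2.INTER_CUBIC))
```

```text
(no output)
```

View pics/w7c.png

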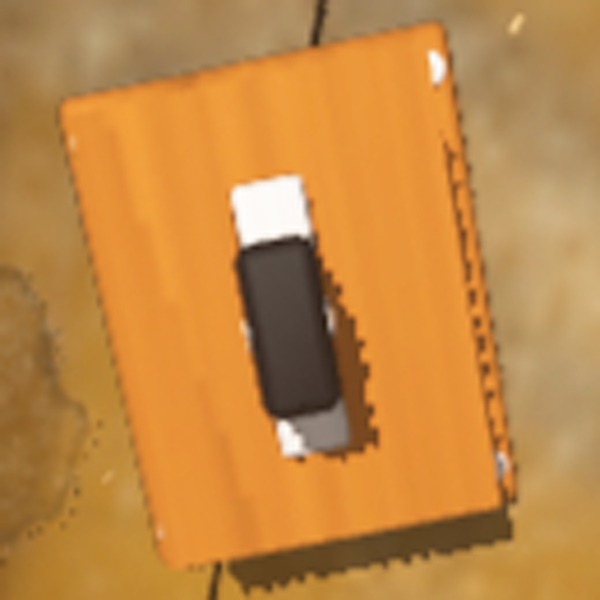

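Run:
```python
from h import *
import json
o=json.load(open('o7.json'));W=cam('wrist',o)
c=lambda *a:np.array(a)/4.615+[250,35]
ht=[c(238,260),c(312,238),c(340,403),c(266,418)]
L=[[-7,15,118],[7,15,118],[7,-15,118],[-7,-15,118]]
st=[c(233,188),c(300,176),c(350,443),c(285,458)]
L2=[[-7,26,78],[7,26,78],[7,-26,78],[-7,-26,78]]
bt=[c(62,102),c(442,24),c(500,505),c(160,568)]
bt[2]=None
L3=[[-35,45,70],[35,45,70],[-35,-45,70]]
for a in [[(W,ht,L)],[(W,st,L2)],[(W,[b for b in bt if b is not None],L3)],[(W,ht,L),(W,st,L2)]]:
  p,r=fit(a,[490,190,.38]);print(p.round(3),r.round(1).tolist())
b=1.6;yaw=o['tcp_rot'][2]
print('corr',p[:2]-b*np.array([np.cos(yaw),np.sin(yaw)]))
```

```text
[4.93839e+02 1.88961e+02 3.84000e-01] [[-1.5, -2.5], [0.3, -1.2], [1.2, 2.0], [-0.0, 2.0]]
[4.93830e+02 1.89282e+02 3.89000e-01] [[-0.7, -0.0], [0.5, -0.7], [0.5, 0.6], [-0.3, 0.2]]
[4.93028e+02 1.91077e+02 3.73000e-01] [[1.6, -0.2], [-2.5, 1.7], [0.9, -2.1]]
[4.93835e+02 1.89100e+02 3.87000e-01] [[-1.5, -2.6], [0.3, -1.4], [1.3, 1.8], [0.1, 1.9], [-0.6, 0.2], [0.5, -0.4], [0.4, 0.8], [-0.4, 0.4]]
corr [492.26667802 188.78490451]
```

```bash
python3 -c "
from h import *
go([492.3,189,140],.387)"
```

```text
shares [-0.024 -0.34   0.45 ] [ 0.    0.   -0.24]
```

```bash
python3 -m inch '[[[0,-0.03,0.03,0,0,-0.03,-1],[-0.005,-0.08,0.08,0,0,-0.07,-1],[-0.01,-0.14,0.14,0,0,-0.11,-1],[-0.015,-0.2,0.2,0,0,-0.15,-1],[-0.02,-0.26,0.27,0,0,-0.19,-1],[-0.024,-0.31,0.34,0,0,-0.22,-1],[-0.024,-0.34,0.4,0,0,-0.24,-1],[-0.024,-0.34,0.45,0,0,-0.24,-1],[-0.024,-0.34,0.45,0,0,-0.24,-1],[-0.024,-0.34,0.45,0,0,-0.24,-1]]]'
python3 - <<'E'
from h import *
import json
o=bot.get_obs();im=bot.capture('wrist');cv2.imwrite('pics/w8.png',im[:,:,::-1])
W=cam('wrist',o);print(proj(W,place([492.3,189,.387],[[0,0,118],[0,26,78],[0,-26,78]])))
cv2.imwrite('pics/w8c.png',cv2.resize(im[150:290,230:410,::-1],(770,600),interpolation=cv2.INTER_CUBIC))
go([492.3,189,82],.387)
E
```

```text
time: 15.5
tool_pos: [492.3, 189.5, 140.4]
tcp_rot: [3.141, -0.001, 0.388]
contact_force: [0.1, -0.4, 0.3]
grip_width: 91.6
[[316.50915585 233.29628626]
 [316.69674542 174.06505212]
 [316.69354658 243.64251554]]
shares [-0.002  0.002  0.293] [ 0.    -0.001  0.001]
```

View pics/w8c.png

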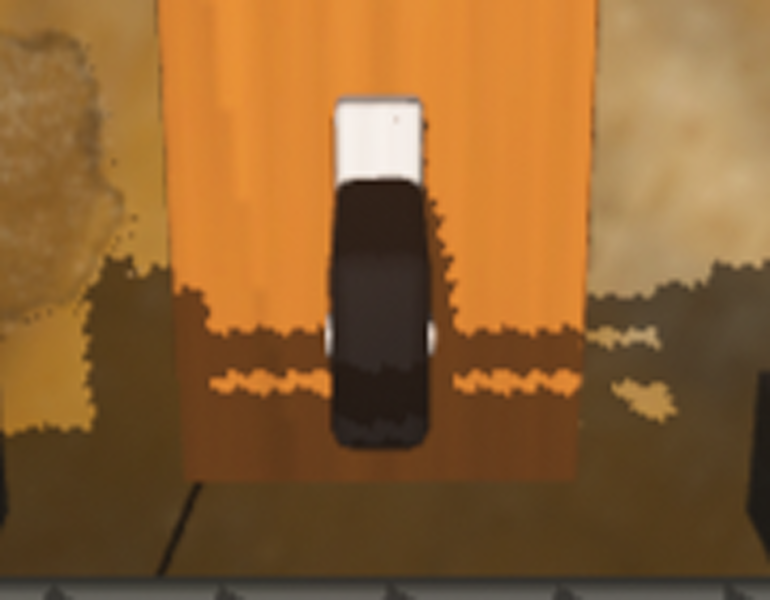

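The gauge is centred between the jaws and square to them (shoulder at column 318, handle at 319). I'll descend and grip.

```bash
python3 -m inch '[[[0,0,0.06,0,0,0,-0.9],[0,0,0.12,0,0,0,-0.8],[0,0,0.18,0,0,0,-0.6],[0,0,0.24,0,0,0,-0.4],[0,0,0.29,0,0,0,-0.2],[0,0,0.29,0,0,0,0.2],[0,0,0.29,0,0,0,1],[0,0,0.29,0,0,0,1],[0,0,0.29,0,0,0,1],[0,0,0.29,0,0,0,1]]]'
python3 -c "
from h import *
o=bot.get_obs();print(o['contact_force'],o['moment'],o['grip_width'])"
```

```text
time: 16.8
tool_pos: [492.1, 189.8, 82.4]
tcp_rot: [3.141, -0.001, 0.389]
contact_force: [-0.3, -0.3, 1.1]
grip_width: 14.3
[-0.27807002 -0.25574641  1.13155176] [-0.02676369 -0.06614189 -0.03145524] 14.329154902461383
```

```bash
python3 -m inch '[[[0,0,0,0,0,0,1],[0,0,-0.03,0,0,0,1],[0,0,-0.1,0,0,0,1],[0,0,-0.18,0,0,0,1],[0,0,-0.28,0,0,0,1],[0,0,-0.4,0,0,0,1],[0,0,-0.52,0,0,0,1],[0,0,-0.64,0,0,0,1],[0,0,-0.72,0,0,0,1],[0,0,-0.75,0,0,0,1]]]'
python3 - <<'E'
from h import *
o=bot.get_obs();im=bot.capture('wrist');cv2.imwrite('pics/w9.png',im[:,:,::-1])
print(o['contact_force'],o['moment'],o['grip_width']);go([530,0,235],.1)
E
```

```text
time: 18.05
tool_pos: [492.2, 189.8, 233.8]
tcp_rot: [3.141, -0.002, 0.389]
contact_force: [-0.2, 0.2, -1.8]
grip_width: 13.7
[-0.20203883  0.18585169 -1.76037746] [ 0.0341883  -0.11358256  0.00441192] 13.654464003205408
shares [-0.185  0.95  -0.006] [ 0.    -0.003  0.368]
```

View pics/w9.png

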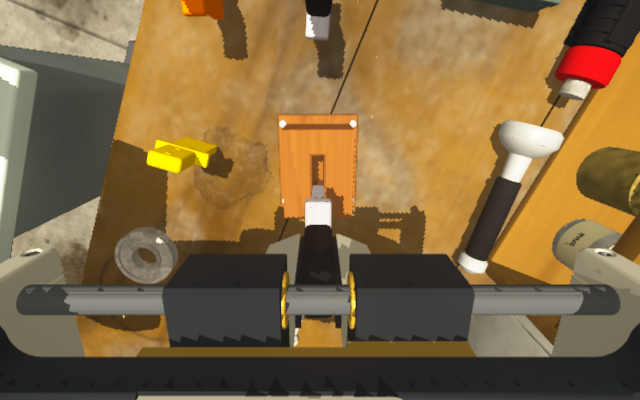

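```bash
python3 -m inch '[[[-0.01,0.04,0,0,0,0.02,1],[-0.03,0.14,0,0,0,0.06,1],[-0.06,0.26,0,0,0,0.1,1],[-0.08,0.4,0,0,0,0.16,1],[-0.11,0.54,0,0,0,0.22,1],[-0.13,0.68,0,0,0,0.28,1],[-0.15,0.8,0,0,0,0.32,1],[-0.17,0.9,0,0,0,0.35,1],[-0.18,0.95,0,0,0,0.36,1],[-0.18,0.95,0,0,0,0.36,1]]]'
python3 -c "
from h import *
go([553,-192,235],-.167)"
```

```text
time: 19.35
tool_pos: [530.5, -0.1, 231.8]
tcp_rot: [-3.141, 0.0, 0.105]
contact_force: [0.1, 0.1, -1.5]
grip_width: 13.4
shares [ 0.011  0.966 -0.016] [-0.     0.001  0.346]
```

```bash
python3 -m inch '[[[0,0.04,0,0,0,0.02,1],[0,0.14,-0.01,0,0,0.06,1],[0,0.26,-0.01,0,0,0.1,1],[0,0.4,-0.01,0,0,0.16,1],[0.01,0.54,-0.01,0,0,0.22,1],[0.01,0.68,-0.01,0,0,0.28,1],[0.01,0.8,-0.01,0,0,0.32,1],[0.01,0.9,-0.01,0,0,0.34,1],[0.01,0.966,-0.01,0,0,0.346,1],[0.01,0.966,-0.01,0,0,0.346,1]]]'
python3 -c "
from h import *
go([553,-252.5,190],-.167)"
```

```text
time: 20.6
tool_pos: [553.0, -192.3, 233.9]
tcp_rot: [-3.141, 0.0, -0.167]
contact_force: [0.6, 0.8, -1.6]
grip_width: 13.6
shares [0.05  0.297 0.22 ] [-0.     0.     0.001]
```

```bash
python3 -m inch '[[[0.01,0.05,0,0,0,0,1],[0.02,0.11,0,0,0,0,1],[0.03,0.17,0,0,0,0,1],[0.04,0.23,0,0,0,0,1],[0.05,0.28,0.04,0,0,0,1],[0.05,0.297,0.09,0,0,0,1],[0.05,0.297,0.14,0,0,0,1],[0.05,0.297,0.19,0,0,0,1],[0.05,0.297,0.22,0,0,0,1],[0.05,0.297,0.22,0,0,0,1]]]'
python3 - <<'E'
from h import *
import json
o=bot.get_obs();im=bot.capture('wrist');cv2.imwrite('pics/w10.png',im[:,:,::-1])
json.dump({k:np.array(v).tolist() for k,v in o.items()},open('o10.json','w'))
cv2.imwrite('pics/w10c.png',cv2.resize(im[120:260,230:410,::-1],(770,600),interpolation=cv2.INTER_CUBIC))
E
```

```text
time: 21.85
tool_pos: [552.9, -251.5, 189.6]
tcp_rot: [-3.141, 0.001, -0.165]
contact_force: [-0.2, -0.6, -1.4]
grip_width: 13.7
```

View pics/w10c.png

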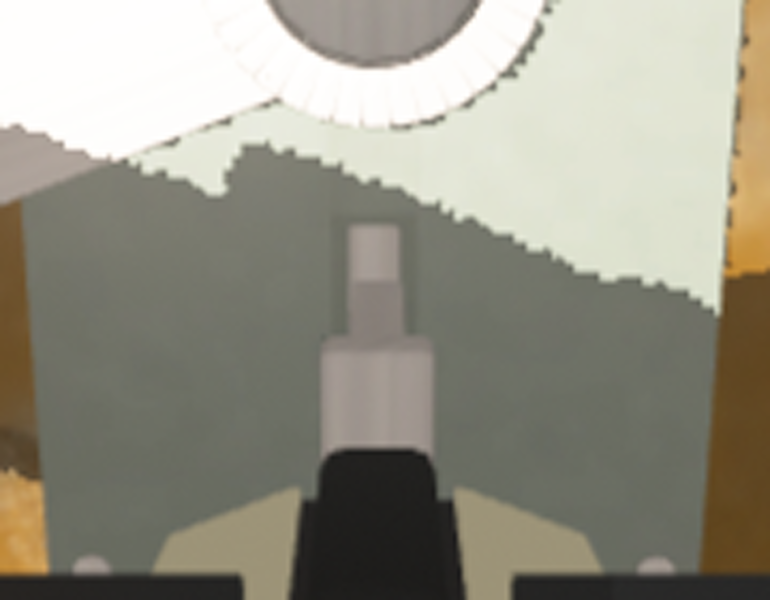

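Run:
```python
import cv2,numpy as np
w=cv2.imread("pics/w10.png")[155:215,290:345]
g=cv2.createCLAHE(6,(2,2)).apply(cv2.cvtColor(w,cv2.COLOR_BGR2GRAY))
cv2.imwrite('pics/w10e.png',cv2.resize(g,(550,600),interpolation=cv2.INTER_CUBIC))
from h import *
import json
o=json.load(open('o10.json'));W=cam('wrist',o)
for p in([558.7,-218.5,-.167],[559.9,-218.6,-.165]):
  print(proj(W,place(p,[[-5,-35+19,87],[5,-35+19,87],[-8,-35+22,90],[8,-35+22,90],[0,35,101]])).round(1).tolist())
# tool-frame expected blade tip
T=Ro.from_euler('xyz',o['tcp_rot'])
tip=[T.apply(v)+o['tool_pos'] for v in([0,-16,70.4],[-2.5,-16,70.4],[2.5,-16,70.4],[-4,-18,64.4],[4,-18,64.4],[-7,-26,12.4],[7,-26,12.4])]
print(proj(W,tip).round(1).tolist())
```

```text
[[310.6, 172.4], [323.0, 172.4], [306.7, 169.6], [326.9, 169.6], [316.8, 107.7]]
[[312.1, 172.3], [324.6, 172.3], [308.2, 169.5], [328.4, 169.5], [318.3, 107.6]]
[[316.2, 185.1], [312.7, 185.1], [319.7, 185.1], [310.4, 184.7], [321.9, 184.7], [302.7, 196.5], [328.7, 196.5]]
```

View pics/w10e.png

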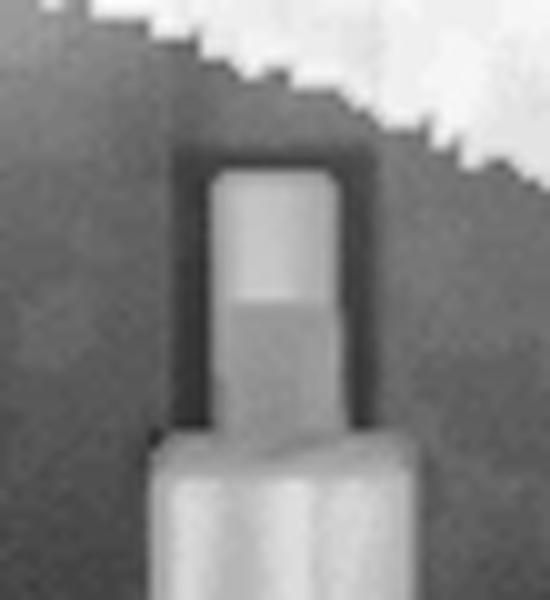

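The outer edge of the window spans columns 307 to 328 and starts at row 170. The blade is centred at column 318, so it is about 0.4 mm to +x of the window and about 0.9 mm short in tool y. I'll lower to just above the roof with that correction and look again.

```bash
python3 -m inch '[[[-0.001,0.001,0.01,0,0,0,1],[-0.002,0.002,0.02,0,0,0,1],[-0.002,0.003,0.035,0,0,0,1],[-0.002,0.004,0.05,0,0,0,1],[-0.002,0.005,0.07,0,0,0,1],[-0.002,0.005,0.09,0,0,0,1],[-0.002,0.005,0.105,0,0,0,1],[-0.002,0.005,0.115,0,0,0,1],[-0.002,0.005,0.12,0,0,0,1],[-0.002,0.005,0.12,0,0,0,1]]]'
python3 - <<'E'
from h import *
import json
o=bot.get_obs();im=bot.capture('wrist');cv2.imwrite('pics/w11.png',im[:,:,::-1])
json.dump({k:np.array(v).tolist() for k,v in o.items()},open('o11.json','w'))
g=cv2.createCLAHE(6,(2,2)).apply(cv2.cvtColor(im[155:215,290:345],cv2.COLOR_RGB2GRAY))
cv2.imwrite('pics/w11e.png',cv2.resize(g,(550,600),interpolation=cv2.INTER_CUBIC))
cv2.imwrite('pics/w11c.png',cv2.resize(im[155:215,290:345,::-1],(550,600),interpolation=cv2.INTER_CUBIC))
s=bot.capture('side')[:,:,::-1];cv2.imwrite('pics/s11.png',s)
cv2.imwrite('pics/s11c.png',cv2.resize(s[100:210,250:370],(654,600),interpolation=cv2.INTER_CUBIC))
W=cam('wrist',o);T=Ro.from_euler('xyz',o['tcp_rot'])
tip=[T.apply(v)+o['tool_pos'] for v in([-2.5,-16,70.4],[2.5,-16,70.4],[-4,-18,64.4],[4,-18,64.4],[-7,-26,12.4],[7,-26,12.4])]
print(proj(W,tip).round(1).tolist())
p=[558.7,-218.5,-.167];print(proj(W,place(p,[[-5,-35+19,87],[5,-35+19,87],[-8,-35+22,90],[8,-35+22,90]])).round(1).tolist())
E
```

```text
time: 23.15
tool_pos: [552.5, -252.8, 166.1]
tcp_rot: [3.141, -0.0, -0.166]
contact_force: [-0.8, -0.6, -1.8]
grip_width: 13.7
[[312.7, 185.1], [319.7, 185.1], [310.4, 184.7], [321.9, 184.7], [302.7, 196.5], [328.7, 196.5]]
[[310.0, 178.1], [323.6, 178.1], [305.7, 175.1], [327.9, 175.2]]
```

View pics/w11e.png

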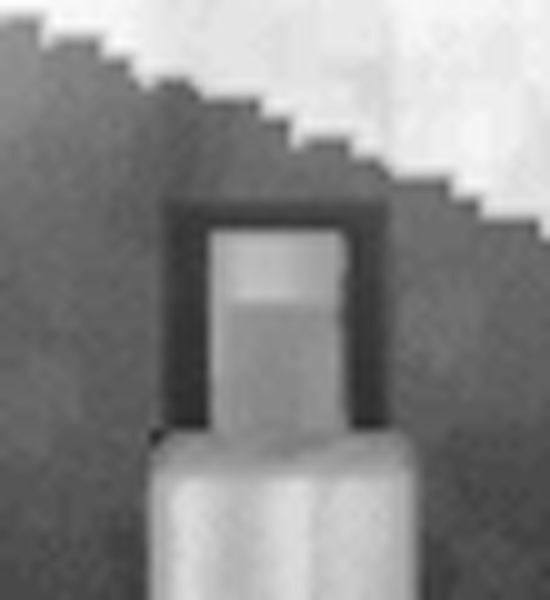

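View pics/w11c.png

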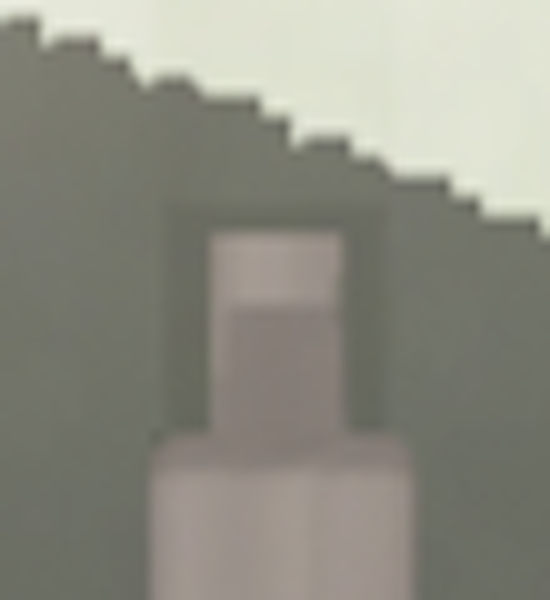

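View pics/s11c.png

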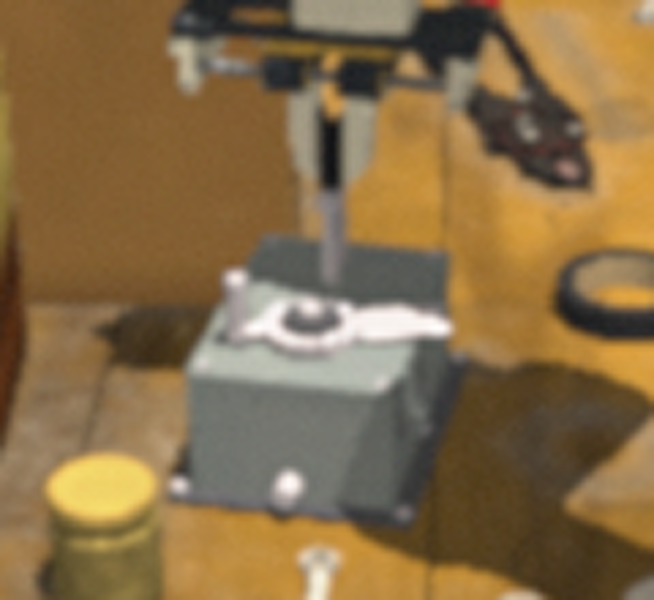

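The blade is 0.45 mm to +x of the slot centre. In y it is within about 0.4 mm. I'll correct that and enter the window slowly.

```bash
python3 -m inch '[[[-0.001,-0.001,0,0,0,0,1],[-0.002,-0.002,0.005,0,0,0,1],[-0.002,-0.002,0.012,0,0,0,1],[-0.002,-0.002,0.02,0,0,0,1],[-0.002,-0.002,0.03,0,0,0,1],[-0.002,-0.002,0.04,0,0,0,1],[-0.002,-0.002,0.05,0,0,0,1],[-0.002,-0.002,0.06,0,0,0,1],[-0.002,-0.002,0.07,0,0,0,1],[-0.002,-0.002,0.07,0,0,0,1]]]'
python3 - <<'E'
from h import *
o=bot.get_obs();im=bot.capture('wrist');cv2.imwrite('pics/w12.png',im[:,:,::-1])
print(o['contact_force'],o['moment'],o['tool_pos'])
g=cv2.createCLAHE(6,(2,2)).apply(cv2.cvtColor(im[155:215,290:345],cv2.COLOR_RGB2GRAY))
cv2.imwrite('pics/w12e.png',cv2.resize(g,(550,600),interpolation=cv2.INTER_CUBIC))
E
```

```text
time: 24.5
tool_pos: [552.1, -252.3, 151.9]
tcp_rot: [-3.142, 0.0, -0.166]
contact_force: [-0.3, 0.2, -1.2]
grip_width: 13.7
[-0.31095991  0.18834382 -1.18298576] [-0.01420334 -0.08932013  0.01564823] [ 552.10167016 -252.28710015  151.90391825]
```

View pics/w12e.png

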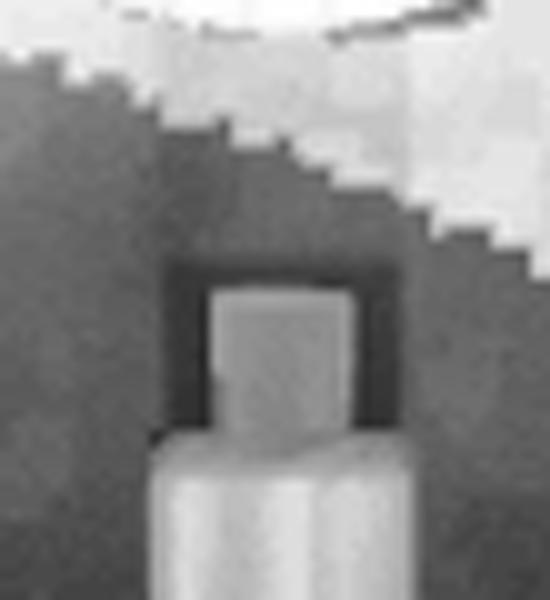

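There's no contact force and the blade is centred in the slot (both near column 281). I'll lower to half depth.

```bash
python3 -m inch '[[[0,0,0.008,0,0,0,1],[0,0,0.02,0,0,0,1],[0,0,0.033,0,0,0,1],[0,0,0.046,0,0,0,1],[0,0,0.059,0,0,0,1],[0,0,0.072,0,0,0,1],[0,0,0.085,0,0,0,1],[0,0,0.096,0,0,0,1],[0,0,0.102,0,0,0,1],[0,0,0.102,0,0,0,1]]]'
python3 - <<'E'
from h import *
import json
o=bot.get_obs();im=bot.capture('wrist');cv2.imwrite('pics/w13.png',im[:,:,::-1])
json.dump({k:np.array(v).tolist() for k,v in o.items()},open('o13.json','w'))
print(o['contact_force'],o['moment'],o['tool_pos'],o['tcp_rot'])
s=bot.capture('side')[:,:,::-1];cv2.imwrite('pics/s13.png',s)
q=cv2.resize(s[100:210,250:370],(420,385),interpolation=cv2.INTER_CUBIC)
w=cv2.resize(im[140:250,260:380,::-1],(420,385),interpolation=cv2.INTER_CUBIC)
cv2.imwrite('pics/x13.png',np.hstack([w,q])[:,:800])
E
```

```text
time: 25.8
tool_pos: [552.2, -252.3, 131.7]
tcp_rot: [3.142, 0.0, -0.166]
contact_force: [0.6, 0.3, -2.0]
grip_width: 13.9
[ 0.57375841  0.33936271 -2.03564441] [-0.05814679 -0.11738787 -0.00465126] [ 552.16653613 -252.29234816  131.65260946] [ 3.14155879e+00  1.16344702e-04 -1.65671945e-01]
```

View pics/w13.png

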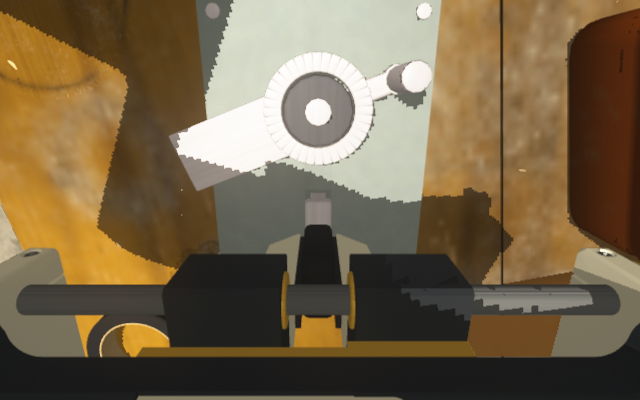

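View pics/x13.png

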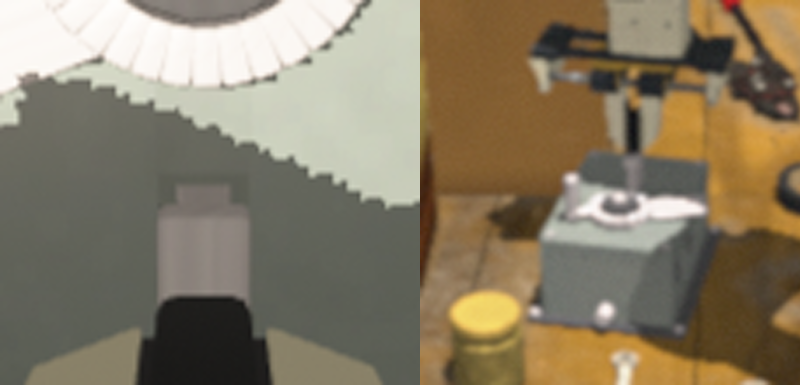

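The blade is 28.7 mm in and centred, and the force reading shows only the gauge's weight. The mark is hidden under the peg, as it should be, so I'll hand in.

```bash
python3 -c "
from h import *
o=bot.get_obs();print(o['time'],o['contact_force'],o['tool_pos'],abs(o['dq']).max());bot.close_job()"
```

```text
25.9 [ 0.30758207  0.2171393  -1.72558331] [ 552.23731376 -252.36863311  131.82106359] 0.0021315901061893937
the job is handed in; nothing more can be done
```

I turned the collar to its locked mark, took the gauge out of its holder and lowered its blade into the window. I handed the job in at 25.9 s with the arm still holding it there.

- **Collar:** The first turn went about 0.03 rad (1.7°) past the mark. I gripped the peg again and eased it back. The close-up after that showed the arm on the mark within about half a pixel. I did not measure the angle again after inserting the gauge. In the last wrist picture the peg hides the mark, and nothing touched the collar in between.
- **Gauge:** The blade is about 28.7 mm into the window, and the shoulder is about 29 mm above the roof. It is upright and still. The force reading was 1.7 N downward, about the gauge's own weight, with side forces under 0.4 N, so it is not wedged or resting on the guard.
- **Measurements that disagreed:** The wrist camera read about 1.6 mm off sideways compared with where the fingers actually gripped the peg. I therefore lined the blade up with the window by comparing the two in the same picture. Along the slot's length, the shoulder and blade edges gave positions about 0.7 mm apart. I corrected by a value in between, and the blade went in without touching.

Nothing else on the bench was touched.

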